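# Spin-test the flight-case castors and reject the one that binds

### The job

Three spare flight-case castors stand in the sloping rack. First give every wheel a brisk flick along its tread, where it stands, so that a free one coasts on by itself, and see whether it runs free or binds; then take the castor that binds out of the rack and set it down gently, standing on its plate, in the red reject tray. Leave the free-running castors standing in their bays and do not disturb the other things on the table.

Things in the scene. Friction and masses are not known exactly. Their poses are not given: they have to be found in the camera images.
- rack: fixed grey steel rack, 366 mm wide (y), 130 mm deep; rubber-covered deck, 135 mm long, rising away from the robot at 30 deg; three open bays at y = 0 and +-120 mm, parted by dividers 6 mm wide, 14 mm high; lip 14 mm proud of the deck at its low front edge. Origin: on the table under the middle of the lip, where the deck is 50 mm high. x: level, the way the deck rises; y: along the lip; z up
- castor_a: one of three alike loose castors (fixed fork, blue wheel, 0.65 to 0.9 kg), each standing on its plate in a bay of the rack, wheel up, plate 2 mm off the lip. Origin: centre of the plate's underside. z: out of the plate to the wheel, leaning 30 deg from vertical to the robot's side at the start; x: along the axle, up the slope; y: rolling direction, across the bays. It may run free or bind: only spinning tells
- wheel_a (a joint): turn of castor_a's wheel in its fork, rad, endless; within 0.1 of 0 at the start, chalk stripe uppermost; grows as the top of the tread moves to the castor's +y. Flicked to about 5 rad/s, a free wheel coasts on for a second or more
- castor_b: like castor_a. Steel plate 85 (x) x 100 (y) x 4 mm; two fork cheeks 47 mm over their outsides (x), rounded tops 91 mm above the plate's underside; axle bolt 61 mm over its heads, at z = 78 mm. Origin and axes as castor_a's. It may run free or bind
- wheel_b (a joint): turn of castor_b's wheel, rad, as wheel_a. A binding wheel drags with about 1.2 N at the tread and stops as soon as the finger leaves it
- castor_c: like castor_a. Wheel 100 mm diameter, 36 mm wide along x, axle at z = 78 mm, top of tread at z = 128 mm, white chalk stripe across the tread. Above the cheeks 37 mm of wheel stand bare, to be gripped across its flat faces (along x). Origin and axes as castor_a's. It may run free or bind
- wheel_c (a joint): turn of castor_c's wheel, rad, as wheel_a. A fingertip stroked along y over the top of the tread turns it by friction
- tray: red plastic open reject tray, fixed, 180 (x) x 160 (y) x 45 mm high, walls and floor 5 mm, empty. Origin: centre of its underside; z up. It is on the left or the right of the rack
- interface: bystander: dark blue audio interface box with knobs, loose, 0.9 kg, 127 x 156 x 60 mm, on the other side of the rack from the tray. Origin: centre of its underside
- mic: bystander: black hand microphone with a steel ball grille, loose, 160 mm long along x, 49 mm high, lying on the table in front of the rack. Origin: under its middle
Mind the look-alikes: they are no part of the job. Of the things that look like the tray, the largest one is meant.

How it is judged:
On the way, in this order (a step that is already met when the one before it is completed fails the run):
1. all three wheels have been spun with the castors standing in the rack (each free wheel has gone more than 1 rad round, the binding one more than 0.25 rad, either way) ((value of joint wheel_a above 1 rad or value of joint wheel_a below -1 rad) and (value of joint wheel_b above 1 rad or value of joint wheel_b below -1 rad) and (value of joint wheel_c above 0.25 rad or value of joint wheel_c below -0.25 rad) and distance of each of castor_a, castor_b, castor_c from where it was at the start of the episode below 0.02 m), for 0.1 s.
2. the binding castor is lifted out of the rack, at least 80 mm from where it stood (distance of castor_c from where it was at the start of the episode above 0.08 m), for 0.1 s.
At the end, for the whole second after the job is handed in: The binding castor stands still, upright within 0.1 rad, on the red tray's floor, plate centre within 45 mm (tray x) and 35 mm (tray y) of its centre; the two free-running castors stand still on the sloping deck, within 20 mm of their starts, leaning 0.42 to 0.63 rad (x of castor_c in the frame of tray between -0.045 and 0.045 m and y of castor_c in the frame of tray between -0.035 and 0.035 m and z of castor_c in the frame of tray below 0.01 m and angle between castor_c's own z axis and vertical below 0.1 rad and linear speed of each of castor_c, castor_a, castor_b below 0.02 m/s and distance of each of castor_a, castor_b from where it was at the start of the episode below 0.02 m and angle between castor_a's own z axis and vertical between 0.42 and 0.63 rad and angle between castor_b's own z axis and vertical between 0.42 and 0.63 rad); the robot touches nothing.
It fails at once if a bystander (interface, microphone) is moved more than 25 mm (distance of any of interface, mic from where it was at the start of the episode above 0.025 m).
It fails at once if a free-running castor is toppled (over 1 rad from upright) (angle between any of castor_a, castor_b's own z axis and vertical above 1 rad).
It fails at once if the castor is dropped or slammed into the tray (faster than 0.45 m/s within 80 mm of its floor) (horizontal distance between castor_c and tray below 0.12 m and z of castor_c in the frame of tray below 0.08 m and linear speed of castor_c above 0.45 m/s).
It also fails if it takes over 67 s, if anything falls off the work surface, if the arm or the gripper's body presses on something with over 40 N, if the wrist force passes 120 N, or if a joint passes its speed limit or range.

### The arm

A 7-joint arm with a two-finger parallel gripper is mounted at the origin on the work surface. World frame = base frame: x ahead of the robot, y to its left, z up, the work surface at z = 0. Lengths are in m, angles in rad, forces in N, time in s.
With the tool pointing down it reaches from about 0.35 to 0.9 m from the base axis. Payload 8.1 kg.
Tool frame: the origin (TCP) lies midway between the tips of the shut fingers; the grasp point (between the pads) lies manip.grasp_offset behind it (manip.grasp_offset is the distance from the TCP to the grasp point, in m); z points along the fingers, y is the direction in which the jaws open and shut (so a half turn about z gives the same grasp; the last joint's range is limited). The gripper opens to 85 mm and grips with 20 to 120 N. Pads are 22 mm wide; open, the fingers measure 114 mm over their backs; the gripper's body (76 mm by 85 mm) begins 54 mm behind the grasp point. The pads swing forward as they close: fully open they stand 13 mm farther back than shut.
Start: joints at [-1.233, 0.434, 0.025, 1.573, -0.012, 1.134, -0.075], TCP at [0.267, 0.565, 0.231] pointing down, gripper open.
Joint ranges: [-2.62, 2.62], [-0.44, 2.09], [-1.27, 1.32], [0.08, 2.57], [-1.32, 4.46], [0.12, 2], [-2.74, 2.74]. Speed limits (rad/s): [2.22, 2.22, 3.01, 3.01, 3.14, 3.14, 3.14].

### API

Orientations are given as a unit quaternion [x, y, z, w].
In Python, from bench import state, imaging, manip gives the robot as it stands.
- The arm moves only by the tool carry_out, never from a script. Its argument "series" is a list that holds one entry, the list of rows, each a list of 7 numbers: the shift along the tool's x, y, z in m, then the turn, a rotation vector about the tool's x, y, z in rad, then the closure, from 0 (fully open) to 1 (shut). A call has 1 to 10 rows; each row shifts and turns the commanded pose from where the row before left it, along the tool's axes as they then stand; what a row does not reach is not made up. A row lasts 1/12 s, in which the tool goes at most 41.7 mm and 7.16 degrees, less where a joint would pass 70% of its speed; a pose out of reach is approached as far as the arm can. A call is refused whole if a number of a shift passes 0.0417 or a number of a turn 0.125, either way. A call with a gripper value outside its range is refused whole. The fingers move at their own pace and stop on an object; "force" is the grip in N (left out, the last holds). Time passes only in rows, so rows that do not move let the fingers close. It gives the time, the measured TCP pose, the force and the opening at its end, in the units of the state.
- state(): the state, without advancing time (a new reading comes with each control period).
- imaging.grab_frame(name): name is "side" or "top"; returns a dict with "frame" (384x512x3 uint8, red, green, blue), "intrinsics" (3x3 intrinsics, pixels), "k1" (the pictures are not rectified: a ray, as slopes to the right and down, at radius r is drawn at 1 + k1 r^2 times it, then the intrinsics apply), "extrinsics" (4x4, takes a point from camera to world coordinates). Camera axes: x right, y down, z forward; pixel columns grow to the right and rows downward; lengths in m; the calibration is good to about 2 mm. A picture is of the moment at which its call begins. There is no depth.
- manip.job_done(): hands the job in, once; it reports no verdict.
The state is a dict: "clock": time; "joint_pos": joint angles; "qvel": joint speeds; "joint_torque": joint torques, N m; "position": TCP position; "tcp_rot": TCP orientation; "wrist_force": force on the tool from outside, world axes, zero at the start; "moment": the same for the moment, N m; "grip_width": opening from 0.0 (shut) to 1.0 (fully open).
Only numpy, scipy, OpenCV 4.12 (cv2) and the standard library are available. Lean on these libraries where they do the work, as an engineer would, in place of code of your own. Each camera call takes 0.05 s, during which the arm holds its last target. There are 200 camera calls.

## Working session

There is one attempt and no reset: what is moved stays moved. The work goes in short steps, Python scripts to look and compute and a tool call to move; the robot and the scene stay as the last step left them, time stands still between calls to the robot, and variables do not carry over. Pictures are saved under pics/ and viewed, about 8 in all and at most 12, crops included, and the job is handed in when it is done.

Besides the shell and the picture viewer there is one more tool, called after "Request:" as name(argument=value, ...) on one line, values as JSON. carry_out: Moves the arm, as the interface text tells. Its arguments: {"type":"object","properties":{"series":{"type":"array"},"force":{"type":"number"}},"required":["series"]}

```bash
mkdir -p pics; ls; python3 - <<'E'
from bench import state, imaging, manip
import cv2,numpy as np
print(state()); print(manip.grasp_offset)
for n in("side","top"):
    d=imaging.grab_frame(n); cv2.imwrite(f"pics/{n}0.png",d["frame"][:,:,::-1]); np.savez(f"{n}0.npz",**d)
    print(n,d["intrinsics"],d["k1"],d["extrinsics"])
a=[cv2.imread(f"pics/{n}0.png") for n in("side","top")]
E
```

```text
pics
{'clock': 0.0, 'joint_pos': array([-1.23258077,  0.43524803,  0.02496397,  1.57410733, -0.01160382,
        1.13397569, -0.07510706]), 'qvel': array([-8.99619228e-04,  1.29244992e-03,  1.13011845e-03,  1.51442715e-03,
        2.14622826e-05, -6.33171583e-04,  1.36103613e-03]), 'joint_torque': array([ 6.85318264e-05, -6.70455122e+01,  1.02482121e+00, -3.16225719e+01,
        1.55319372e-02,  1.21962087e-02,  3.62031199e-05]), 'position': array([0.26650352, 0.56477471, 0.23050633]), 'tcp_rot': array([ 2.18661850e-01,  9.75800369e-01, -7.89587676e-04, -1.06252330e-04]), 'wrist_force': array([-0.27093185,  0.41889713,  0.63527158]), 'moment': array([-0.02244622, -0.04373035, -0.00213637]), 'grip_width': 0.9993494761690191}
0.0187
side [[419.6903953    0.         258.63449086]
 [  0.         419.6903953  194.0467683 ]
 [  0.           0.           1.        ]] -0.13585326418042415 [[ 0.97722928 -0.12362042  0.17245558  0.3027086 ]
 [-0.21121225 -0.48894567  0.8463578  -0.99584387]
 [-0.0203057  -0.86351035 -0.50392217  0.69754521]
 [ 0.          0.          0.          1.        ]]
top [[473.35127671   0.         251.85731803]
 [  0.         473.35127671 187.91826125]
 [  0.           0.           1.        ]] -0.1463760646845564 [[-6.30838831e-05 -9.98285065e-01  5.85399380e-02  3.91146389e-01]
 [-9.99999671e-01  1.56235155e-05 -8.11192183e-04 -5.00835022e-02]
 [ 8.08886442e-04 -5.85399699e-02 -9.98284738e-01  1.59352790e+00]
 [ 0.00000000e+00  0.00000000e+00  0.00000000e+00  1.00000000e+00]]
```

View pics/side0.png

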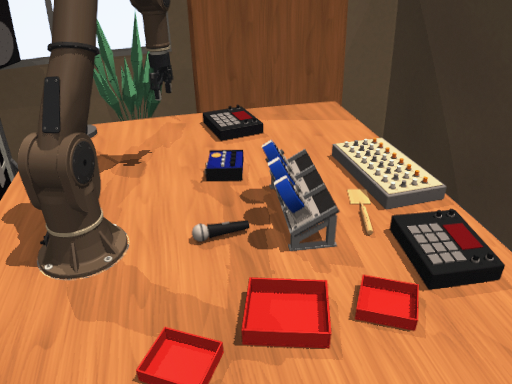

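View pics/top0.png

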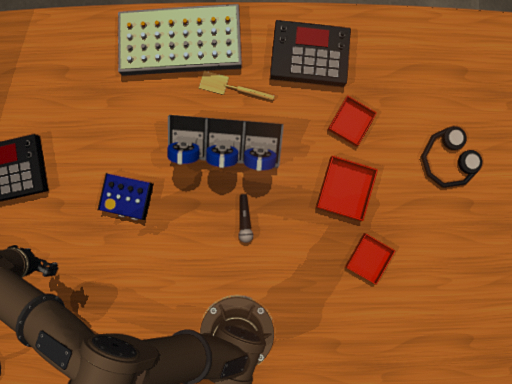

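```bash
cat > h.py <<'E'
import numpy as np,cv2
from bench import state,imaging,manip
from scipy.spatial.transform import Rotation as R
def grab(n,tag=None):
    d=imaging.grab_frame(n)
    if tag: cv2.imwrite(f"pics/{n}{tag}.png",d["frame"][:,:,::-1])
    return d
def load(n,t=0): return dict(np.load(f"{n}{t}.npz"))
def ray(d,u,v):
    K=d["intrinsics"];q=np.array([(u-K[0,2])/K[0,0],(v-K[1,2])/K[1,1]]);p=q.copy()
    for _ in range(20): p=q/(1+float(d["k1"])*(p@p))
    E=d["extrinsics"];return E[:3,3],E[:3,:3]@np.r_[p,1]
def onz(d,u,v,z):
    o,r=ray(d,u,v);return o+r*(z-o[2])/r[2]
def proj(d,P):
    E=d["extrinsics"];c=E[:3,:3].T@(np.asarray(P)-E[:3,3]);p=c[:2]/c[2];p=p*(1+float(d["k1"])*(p@p))
    return p@np.diag(np.diag(d["intrinsics"])[:2])+d["intrinsics"][:2,2]
E
python3 - <<'E'
from h import *
d=load("top");f=d["frame"]
hsv=cv2.cvtColor(f,cv2.COLOR_RGB2HSV)
red=((hsv[...,0]<5)|(hsv[...,0]>175))&(hsv[...,1]>190)&(hsv[...,2]>90)
def cs(m,amin):
    c,_=cv2.findContours(m.astype('uint8'),cv2.RETR_EXTERNAL,cv2.CHAIN_APPROX_NONE)
    return [x for x in c if cv2.contourArea(x)>amin]
for c in cs(red,300):
    P=np.array([onz(d,*p[0],.045)[:2] for p in c]).astype('float32')
    print("red",cv2.minAreaRect(c)[0],cv2.minAreaRect(P))
blue=(hsv[...,0]>100)&(hsv[...,0]<130)&(hsv[...,1]>150)&(hsv[...,2]>60)
for c in cs(blue,100):
    P=np.array([onz(d,*p[0],.15)[:2] for p in c]).astype('float32')
    print("blue",cv2.boundingRect(c),P.min(0),P.max(0))
cr=cv2.resize(f[100:180,155:295],None,fx=5,fy=5,interpolation=cv2.INTER_CUBIC)
s=load("side")["frame"]
cr2=cv2.resize(s[130:255,240:350],None,fx=4,fy=4,interpolation=cv2.INTER_CUBIC)
cv2.imwrite("pics/c1.png",cr[:,:,::-1]);cv2.imwrite("pics/c2.png",cr2[:,:,::-1])
E
```

```text
red (369.4230651855469, 257.8846130371094) ((0.2508279085159302, -0.43834832310676575), (0.108608178794384, 0.12546324729919434), 59.12771224975586)
red (346.85321044921875, 188.1559600830078) ((0.48125627636909485, -0.36468982696533203), (0.15763726830482483, 0.1763920933008194), 72.66691589355469)
red (352.27459716796875, 120.2435073852539) ((0.7082847952842712, -0.38683193922042847), (0.1126181036233902, 0.12674447894096375), 59.44223403930664)
red (312.0466003417969, 36.55754089355469) ((0.9979274868965149, -0.25613051652908325), (0.10796292126178741, 0.05815718322992325), 84.35139465332031)
blue (100, 174, 49, 45) [0.38327146 0.26831415] [0.5190736  0.41893268]
blue (262, 150, 14, 19) [ 0.53691846 -0.12234002] [ 0.5925117 -0.0823319]
blue (244, 149, 13, 20) [ 0.5369139  -0.06397456] [ 0.59558505 -0.02713227]
blue (225, 147, 13, 19) [ 0.5461717 -0.005645 ] [0.6018182  0.03122545]
blue (207, 146, 13, 20) [0.54620177 0.04965962] [0.6050234  0.08676599]
blue (183, 144, 16, 19) [0.55559415 0.11449706] [0.611397   0.16088197]
blue (168, 143, 10, 19) [0.5587915  0.17945871] [0.6147929 0.2076708]
```

View pics/c1.png

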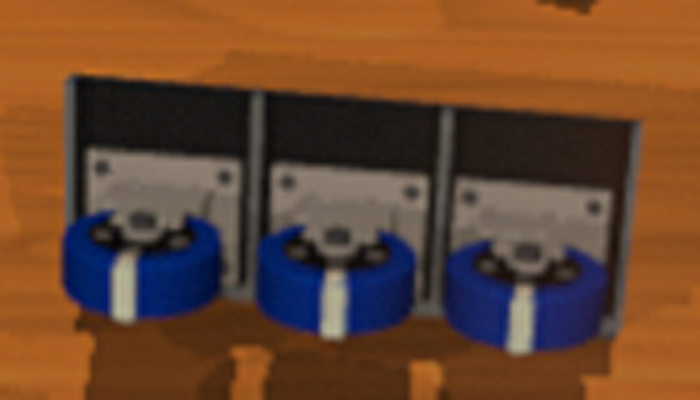

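View pics/c2.png

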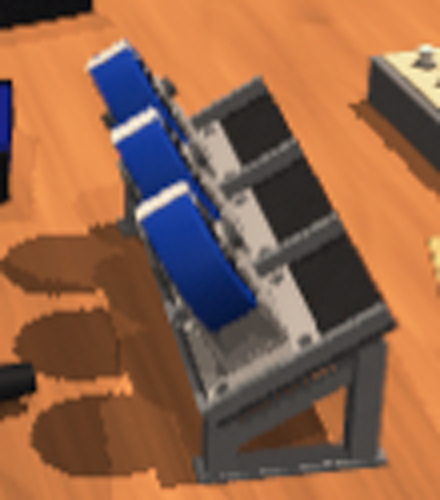

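```bash
cat >> h.py <<'E'
def rackT(x0,y0,yaw): return R.from_euler('z',yaw).as_matrix(),np.array([x0,y0,0])
c30,s30=np.cos(np.pi/6),.5
def castor_pt(p,yb,s=.0465,h=.05): # castor frame pt -> rack frame
    o=np.array([s*c30,yb,h+s*s30]); return o+p[0]*np.array([c30,0,s30])+np.array([0,p[1],0])+p[2]*np.array([-s30,0,c30])
E
python3 - <<'E'
from h import *
from scipy.optimize import least_squares
t=load("top");s=load("side")
T=lambda u,v:(155+u/5-.4,100+v/5-.4); S=lambda u,v:(240+u/4-.4,130+v/4-.4)
far=lambda y: castor_pt([0,0,0],y,.135)+.014*np.array([-s30,0,c30])
obs=[(t,T(68,77),far(.183)),(t,T(640,121),far(-.183)),(t,T(258,92),far(.06)),(t,T(447,106),far(-.06))]
ck=[]
for yb,a,b in((.12,(122,320),(125,252)),(0,(333,337),(337,268)),(-.12,(520,353),(524,283))):
    ck+=[(t,T(*a),('f',yb)),(t,T(*b),('b',yb))]
for yb,a,b in((.12,(90,70),(125,42)),(0,(113,138),(155,112)),(-.12,(138,215),(187,186))):
    ck+=[(s,S(*a),('f',yb)),(s,S(*b),('b',yb))]
def pts(p,full):
    M,o=rackT(*p[:3]); r=[]
    for d,px,P in obs: r.append(proj(d,M@P+o)-px)
    for d,px,(k,yb) in ck:
        i=[.12,0,-.12].index(yb)
        P=castor_pt([-.018 if k=='f' else .018,p[4+i],.128],yb,p[3]); r.append(proj(d,M@P+o)-px)
    return np.array(r)
r=least_squares(lambda p:pts(p,1).ravel(),[.6,.05,-.05,.0465,0,0,0],loss='soft_l1')
print(r.x.round(4)); print(pts(r.x,1).round(1).tolist())
M,o=rackT(*r.x[:3])
for yb in(.12,0,-.12): print(yb,(M@castor_pt([0,0,.128],yb,r.x[3])+o).round(4))
print("axle dir",M@[c30,0,s30],"out",M@[-s30,0,c30],"yaw",np.degrees(r.x[2]))
E
```

```text
[ 0.5833  0.0413 -0.0799  0.0441  0.0036 -0.0039  0.0034]
[[-0.8, -0.1], [0.7, -0.0], [-0.1, -0.2], [0.2, -0.1], [0.4, -1.3], [-0.1, 1.3], [0.1, -1.4], [-0.2, 1.4], [0.0, -1.6], [0.1, 1.4], [-0.8, -0.9], [0.4, -0.0], [-0.3, 0.1], [0.2, -0.0], [0.1, -0.2], [-0.3, -0.0]]
0.12 [0.5671 0.163  0.1829]
0 [0.5576 0.0434 0.1829]
-0.12 [ 0.548  -0.0762  0.1829]
axle dir [ 0.8632636  -0.06910836  0.5       ] out [-0.49840547  0.03989973  0.8660254 ] yaw -4.577038619389981
```

```bash
cat >> h.py <<'E'
from scipy.spatial.transform import Slerp
RM,RO=rackT(.5833,.0413,-.0799); SS=.0441
W=lambda p,yb:RM@castor_pt(p,yb,SS)+RO
ax=RM@[c30,0,s30]; up=RM@[-s30,0,c30]; ry=RM@[0,1,0]
QT=R.from_matrix(np.c_[np.cross(ax,-up),ax,-up])   # tilted tool; tool x,y,z in world
def cur(): s=state(); return np.array(s["position"]),R.from_quat(s["tcp_rot"])
def plan(p1,q1,n,cl,p0=None,q0=None):
    if p0 is None: p0,q0=cur()
    sl=Slerp([0,1],R.concatenate([q0,q1])); rows=[]
    p,q=p0,q0
    for i in range(n):
        f=(i+1)/n; pn=p0+(p1-p0)*f; qn=sl(f)
        rows.append([*(q.inv().apply(pn-p)).round(4),*(q.inv()*qn).as_rotvec().round(3),cl]); p=p+q.apply(rows[-1][:3]); q=q*R.from_rotvec(rows[-1][3:6])
    for r in rows: print([float(v) for v in r],end=',\n')
    print("end",p.round(4),"err",(p1-p).round(4)); return p,q
def err(p1,q1):
    p,q=cur(); print("shift",q.inv().apply(p1-p).round(4),"turn",(q.inv()*q1).as_rotvec().round(4))
E
python3 - <<'E'
from h import *
print(QT.as_matrix())
plan(W([0,0,.178],.12),QT,18,1)
E
```

```text
[[ 0.07981501  0.86326252  0.49840485]
 [ 0.99680969 -0.06912183 -0.03990751]
 [ 0.          0.5        -0.8660254 ]]
[-0.0233, -0.0136, 0.0003, -0.025, -0.018, 0.066, 1.0],
[-0.0242, -0.0119, 0.0003, -0.026, -0.017, 0.065, 1.0],
[-0.0249, -0.0105, 0.0005, -0.025, -0.018, 0.066, 1.0],
[-0.0255, -0.0087, 0.0008, -0.026, -0.017, 0.065, 1.0],
[-0.026, -0.0071, 0.0009, -0.025, -0.018, 0.066, 1.0],
[-0.0264, -0.0054, 0.0013, -0.026, -0.017, 0.066, 1.0],
[-0.0267, -0.0037, 0.0016, -0.025, -0.018, 0.065, 1.0],
[-0.0269, -0.002, 0.002, -0.026, -0.017, 0.066, 1.0],
[-0.0268, -0.0003, 0.0024, -0.025, -0.018, 0.066, 1.0],
[-0.0268, 0.0014, 0.0029, -0.026, -0.017, 0.065, 1.0],
[-0.0266, 0.0031, 0.0035, -0.025, -0.018, 0.066, 1.0],
[-0.0263, 0.0047, 0.004, -0.026, -0.017, 0.065, 1.0],
[-0.0258, 0.0063, 0.0046, -0.025, -0.018, 0.066, 1.0],
[-0.0253, 0.0079, 0.0052, -0.026, -0.017, 0.066, 1.0],
[-0.0246, 0.0094, 0.0059, -0.025, -0.018, 0.065, 1.0],
[-0.0238, 0.0108, 0.0066, -0.026, -0.017, 0.066, 1.0],
[-0.023, 0.0122, 0.0073, -0.025, -0.018, 0.065, 1.0],
[-0.022, 0.0134, 0.008, -0.026, -0.017, 0.066, 1.0],
end [0.5423 0.165  0.2262] err [-0.  0.  0.]
```

Request:
carry_out(series=[[[-0.0233,-0.0136,0.0003,-0.025,-0.018,0.066,1],[-0.0242,-0.0119,0.0003,-0.026,-0.017,0.065,1],[-0.0249,-0.0105,0.0005,-0.025,-0.018,0.066,1],[-0.0255,-0.0087,0.0008,-0.026,-0.017,0.065,1],[-0.026,-0.0071,0.0009,-0.025,-0.018,0.066,1],[-0.0264,-0.0054,0.0013,-0.026,-0.017,0.066,1],[-0.0267,-0.0037,0.0016,-0.025,-0.018,0.065,1],[-0.0269,-0.002,0.002,-0.026,-0.017,0.066,1],[-0.0268,-0.0003,0.0024,-0.025,-0.018,0.066,1]]], force=30)

```text
clock: 0.85
position: [0.4049, 0.3638, 0.2287]
tcp_rot: [0.492, 0.86, 0.093, 0.101]
wrist_force: [0.2, -0.3, 0.4]
grip_width: -0.0
```

Request:
carry_out(series=[[[-0.0268,0.0014,0.0029,-0.026,-0.017,0.065,1],[-0.0266,0.0031,0.0035,-0.025,-0.018,0.066,1],[-0.0263,0.0047,0.004,-0.026,-0.017,0.065,1],[-0.0258,0.0063,0.0046,-0.025,-0.018,0.066,1],[-0.0253,0.0079,0.0052,-0.026,-0.017,0.066,1],[-0.0246,0.0094,0.0059,-0.025,-0.018,0.065,1],[-0.0238,0.0108,0.0066,-0.026,-0.017,0.066,1],[-0.023,0.0122,0.0073,-0.025,-0.018,0.065,1],[-0.022,0.0134,0.008,-0.026,-0.017,0.066,1],[0,0,0,0,0,0,1]]])

```text
clock: 1.68
position: [0.5433, 0.1606, 0.226]
tcp_rot: [0.713, 0.652, 0.176, 0.191]
wrist_force: [-0.5, -1.0, -0.3]
grip_width: -0.002
```

```bash
python3 - <<'E'
from h import *
s=state();print(s["clock"],s["wrist_force"],s["grip_width"],s["joint_pos"].round(2))
err(W([0,0,.178],.12),QT)
d=grab("side","1");e=grab("top","1")
f=np.vstack([cv2.resize(d["frame"][90:250,220:390],(510,480)),]);g=cv2.resize(e["frame"][90:200,130:300],(510,330))
cv2.imwrite("pics/c3.png",np.vstack([f[100:370],g])[:,:,::-1])
E
```

```text
1.6833 [-0.50872231 -1.02605942 -0.3255017 ] -0.0021259134655515284 [-1.07  0.13  0.54  2.19  0.54  0.47 -1.07]
shift [ 0.0042 -0.0011 -0.0009] turn [ 0.0014  0.0035 -0.0081]
```

View pics/c3.png

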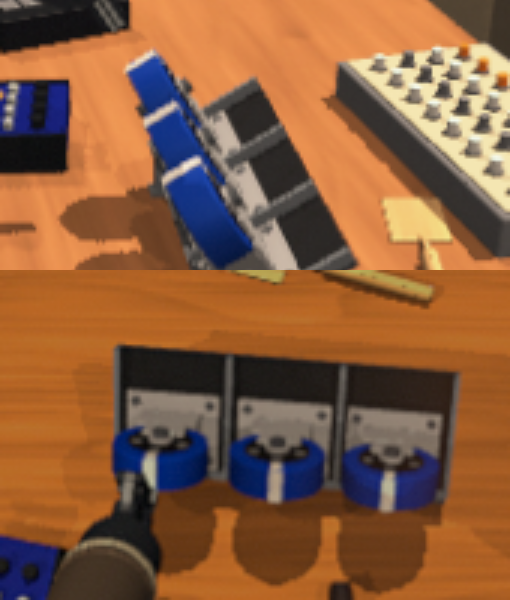

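Request:
carry_out(series=[[[0.007,-0.001,0.02,0,0,0,1],[0.007,0,0.02,0,0,-0.006,1],[0,0,0.004,0,0,0,1],[0,0,0,0,0,0,1],[0,0,0,0,0,0,1]]])

```text
clock: 2.2
position: [0.5642, 0.1777, 0.1879]
tcp_rot: [0.708, 0.657, 0.175, 0.19]
wrist_force: [-0.1, -0.5, 1.0]
grip_width: -0.002
```

```bash
python3 - <<'E'
from h import *
print(state()["wrist_force"],state()["wrist_force"]@up); err(W([0,.01,.128],.12),QT)
E
```

```text
[-0.14280854 -0.48690906  0.95790608] 0.8813161410459482
shift [-0.0044  0.001   0.0064] turn [ 0.     -0.001   0.0061]
```

Request:
carry_out(series=[[[-0.004,0.001,0.002,0,0,0.006,1],[0,0,0.002,0,0,0,1],[0,0,0,0,0,0,1]]])

```text
clock: 2.45
position: [0.5672, 0.1731, 0.1854]
tcp_rot: [0.71, 0.655, 0.177, 0.19]
wrist_force: [-0.6, -0.3, 0.2]
grip_width: -0.003
```

Request:
carry_out(series=[[[0,0,0.002,0,0,0,1],[0,0,0,0,0,0,1]]])

```text
clock: 2.62
position: [0.5684, 0.1737, 0.1836]
tcp_rot: [0.71, 0.655, 0.177, 0.19]
wrist_force: [-3.2, 0.9, 4.3]
grip_width: 0.005
```

Request:
carry_out(series=[[[0,0,0.001,0,0,0,1],[0,0,0,0,0,0,1]]])

```text
clock: 2.78
position: [0.5688, 0.1752, 0.1834]
tcp_rot: [0.709, 0.655, 0.178, 0.189]
wrist_force: [-10.8, 2.3, 15.4]
grip_width: 0.002
```

Request:
carry_out(series=[[[0,0,-0.0007,0,0,0,1],[-0.0415,0,0,0,0,0,1],[-0.03,0,-0.025,0,0,0,1],[0,0,-0.03,0,0,0,1]]])

```text
clock: 3.12
position: [0.5331, 0.0966, 0.2286]
tcp_rot: [0.713, 0.653, 0.172, 0.191]
wrist_force: [-0.4, -0.4, 0.7]
grip_width: -0.001
```

```bash
cat >> h.py <<'E'
def watch(tag,yb,n=6):
    fr=[]
    for i in range(n):
        for c in("side","top"):
            d=grab(c); u,v=proj(d,W([0,0,.1],yb)).round().astype(int)
            fr.append(cv2.resize(d["frame"][v-25:v+25,u-30:u+30],(200,167),interpolation=cv2.INTER_CUBIC))
    m=np.vstack([np.hstack(fr[i:i+4]) for i in range(0,len(fr)-3,4)]);cv2.imwrite(f"pics/w{tag}.png",m[:,:,::-1])
    s=state();print(s["clock"],s["wrist_force"],s["position"])
E
python3 -c "
from h import *
watch('L',.12)"
```

```text
3.7167 [ 0.21658019  0.7670618  -0.42677794] [0.53514477 0.10427077 0.22985786]
```

View pics/wL.png

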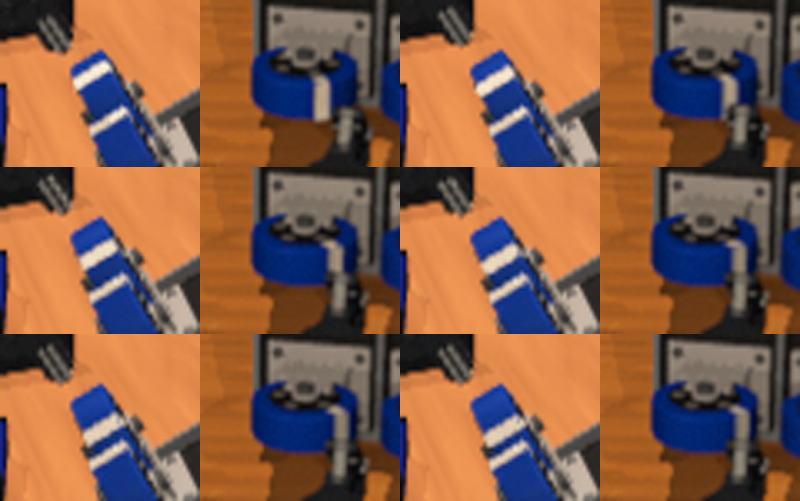

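```bash
cat >> h.py <<'E'
def cc(P,yb): d=np.asarray(P)-W([0,0,0],yb); return np.array([d@ax,d@ry,d@up]).round(4)
E
python3 - <<'E'
from h import *
for P in([.5672,.1731,.1854],[.5684,.1737,.1836],[.5688,.1752,.1834]): print(cc(P,.12))
print(cc(cur()[0],.12))
err(W([0,.014,.1335],.12),QT)
E
```

```text
[0.0006 0.0101 0.1305]
[0.0007 0.0108 0.1284]
[0.0008 0.0123 0.1281]
[-1.000e-04 -6.110e-02  1.823e-01]
shift [0.075  0.0001 0.0488] turn [ 0.     -0.0006  0.    ]
```

Request:
carry_out(series=[[[0.03,0,0.01,0,0,0,1],[0.03,0,0.018,0,0,0,1],[0.015,0,0.0208,0,0,0,1],[0,0,0,0,0,0,1],[0,0,0.004,0,0,0,1],[0,0,0.0018,0,0,0,1],[-0.025,0,0,0,0,0,1],[-0.0415,0,0.0005,0,0,0,1],[-0.01,0,-0.04,0,0,0,1],[0,0,-0.02,0,0,0,1]]])

```text
clock: 4.55
position: [0.5311, 0.0953, 0.2353]
tcp_rot: [0.713, 0.651, 0.174, 0.191]
wrist_force: [0.0, 0.4, -0.5]
grip_width: 0.001
```

```bash
python3 -c "
from h import *
print(cc(cur()[0],.12))
watch('L2',.12)
err(W([0,.014,.1335],0),QT)"
```

```text
[-0.0003 -0.0703  0.1887]
5.15 [ 0.24095065  0.27858704 -0.1960032 ] [0.53255571 0.10297949 0.23416589]
shift [-0.0435  0.0001  0.0537] turn [ 0.0001 -0.0009  0.    ]
```

View pics/wL2.png

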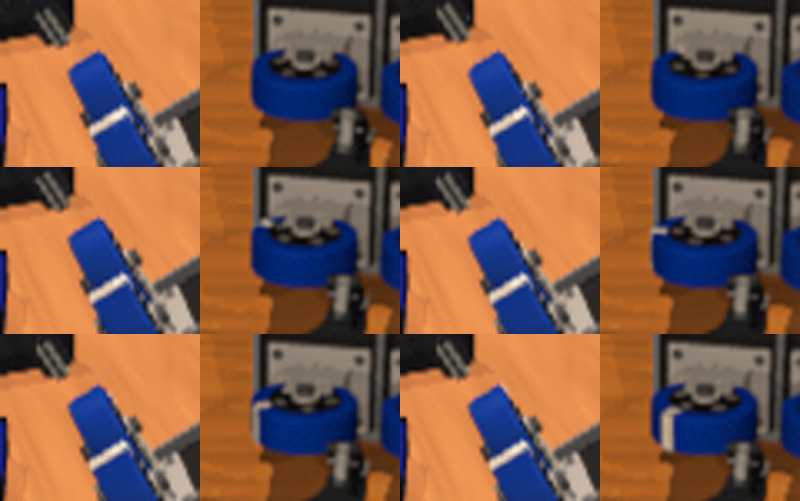

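Request:
carry_out(series=[[[-0.022,0,0.018,0,0,0,1],[-0.0215,0,0.018,0,0,0,1],[0,0,0.0177,0,0,0,1],[0,0,0.003,0,0,0,1],[0,0,0,0,0,0,1],[0,0,0,0,0,0,1]]])

```text
clock: 5.65
position: [0.5575, 0.0578, 0.1857]
tcp_rot: [0.71, 0.655, 0.176, 0.19]
wrist_force: [-0.1, -0.3, -1.0]
grip_width: 0.003
```

Request:
carry_out(series=[[[0,0,0.0015,0,0,0,1],[0,0,0,0,0,0,1]]])

```text
clock: 5.82
position: [0.5584, 0.0583, 0.1849]
tcp_rot: [0.709, 0.655, 0.177, 0.19]
wrist_force: [0.3, 0.2, 0.5]
grip_width: -0.001
```

```bash
python3 -c "
from h import *
print(cc(cur()[0],0),state()['wrist_force'])
err(W([0,.014,.13],0),QT)"
```

```text
[0.0006 0.0149 0.1299] [0.29918072 0.22027187 0.51884138]
shift [-0.0009 -0.0006 -0.0001] turn [ 0.0016 -0.0029  0.0002]
```

Request:
carry_out(series=[[[0,0,0.0015,0,0,0,1],[0,0,0.0009,0,0,0,1],[-0.025,0,0,0,0,0,1],[-0.0415,0,0.0005,0,0,0,1],[-0.01,0,-0.04,0,0,0,1],[0,0,-0.02,0,0,0,1]]])

```text
clock: 6.32
position: [0.5232, -0.0088, 0.2334]
tcp_rot: [0.713, 0.652, 0.173, 0.19]
wrist_force: [1.1, 0.9, 0.2]
grip_width: -0.005
```

```bash
python3 -c "
from h import *
print(cc(cur()[0],0))
watch('M',0)
err(W([0,.014,.1305],-.12),QT)"
```

```text
[-0.0008 -0.0548  0.1868]
6.9167 [ 0.56367092 -1.00758745 -0.10623024] [ 0.52487478 -0.00241538  0.23291813]
shift [-0.0579  0.0001  0.0552] turn [-0.0013 -0.0018  0.0002]
```

View pics/wM.png

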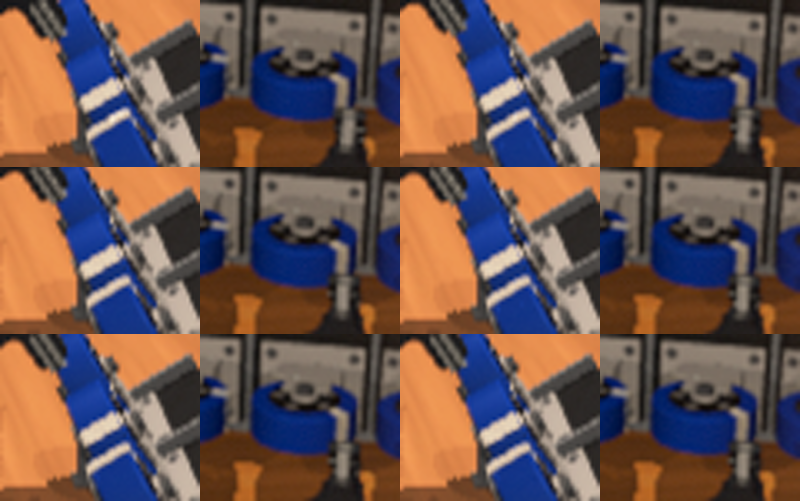

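Request:
carry_out(series=[[[-0.029,0,0.018,0,0,0,1],[-0.0289,0,0.018,0,0,0,1],[0,0,0.017,0,0,0,1],[0,0,0.002,0,0,0,1],[0,0,0,0,0,0,1],[0,0,0,0,0,0,1]]])

```text
clock: 7.42
position: [0.5435, -0.0449, 0.1931]
tcp_rot: [0.709, 0.656, 0.176, 0.187]
wrist_force: [0.4, 0.2, 0.4]
grip_width: 0.0
```

```bash
python3 -c "
from h import *
print(cc(cur()[0],-.12),state()['wrist_force'])"
```

```text
[-0.0009  0.0309  0.1403] [0.36693994 0.17638508 0.39470064]
```

Request:
carry_out(series=[[[-0.009,0.001,0.004,0,0,0,1],[-0.008,0,0.004,0,0,0,1],[0,0,0.002,0,0,0,1],[0,0,0,0,0,0,1],[0,0,0,0,0,0,1]]])

```text
clock: 7.83
position: [0.5483, -0.0621, 0.1853]
tcp_rot: [0.709, 0.656, 0.176, 0.187]
wrist_force: [-0.9, 0.5, -0.2]
grip_width: -0.0
```

```bash
python3 -c "
from h import *
print(cc(cur()[0],-.12),state()['wrist_force'],state()['joint_pos'].round(2))
err(W([0,.014,.1275],-.12),QT)"
```

```text
[0.0004 0.0142 0.1305] [-0.90459459  0.45201751 -0.18518666] [-0.31  0.14  0.34  2.29 -0.11  0.2   0.03]
shift [-0.0002 -0.0004  0.003 ] turn [-0.0039 -0.0063  0.0006]
```

Request:
carry_out(series=[[[0,0,0.0018,0,0,0,1],[0,0,0.0012,0,0,0,1],[-0.025,0,0,0,0,0,1],[-0.0415,0,0.0005,0,0,0,1],[-0.01,0,-0.04,0,0,0,1],[0,0,-0.02,0,0,0,1]]])

```text
clock: 8.33
position: [0.5142, -0.12, 0.2333]
tcp_rot: [0.713, 0.654, 0.173, 0.186]
wrist_force: [0.4, 0.6, 1.0]
grip_width: -0.005
```

```bash
python3 -c "
from h import *
print(cc(cur()[0],-.12))
watch('R',-.12)
print(cc(cur()[0],-.12))"
```

```text
[-0.001  -0.0463  0.1868]
8.9333 [ 0.56512634  0.97639887 -0.55328759] [ 0.51635247 -0.11440203  0.23296816]
[ 0.0004 -0.0405  0.1856]
```

View pics/wR.png

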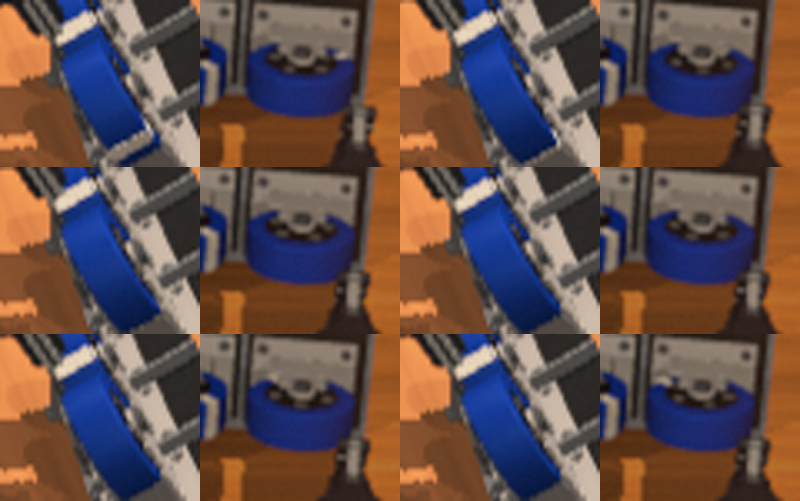

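Request:
carry_out(series=[[[0.032,0,0.003,0,0,0,0],[0.032,0,0.005,0,0,0,0],[0.032,0,0.006,0,0,0,0],[0.032,0,0.006,0,0,0,0],[0.0325,0,0.006,0,0,0,0],[0,0,0,0,0,0,0],[0,0,0,0,0,0,0]]])

```text
clock: 9.52
position: [0.5393, 0.0318, 0.2124]
tcp_rot: [0.708, 0.658, 0.174, 0.185]
wrist_force: [-0.2, -0.5, -0.3]
grip_width: 0.973
```

```bash
python3 -c "
from h import *
print(cc(cur()[0],0),state()['wrist_force'],state()['joint_pos'].round(2),state()['grip_width'])
err(W([0,0,.096],0),QT)"
```

```text
[-0.0002 -0.013   0.1622] [-0.17499965 -0.52484493 -0.26449998] [-0.41  0.08  0.16  2.26  0.45  0.34 -0.73] 0.9727234257098548
shift [0.0126 0.0008 0.0663] turn [-0.0087 -0.0062  0.005 ]
```

Request:
carry_out(series=[[[0.0066,0.0004,0.003,-0.004,-0.003,0.003,0],[0.006,0.0004,0.004,-0.004,-0.003,0.002,0],[0,0,0.012,0,0,0,0],[0,0,0.013,0,0,0,0],[0,0,0.013,0,0,0,0],[0,0,0.012,0,0,0,0],[0,0,0,0,0,0,0],[0,0,0,0,0,0,0]]])

```text
clock: 10.18
position: [0.5689, 0.038, 0.1636]
tcp_rot: [0.712, 0.653, 0.174, 0.191]
wrist_force: [0.5, -0.4, -0.0]
grip_width: 1.002
```

```bash
python3 -c "
from h import *
print(cc(cur()[0],0),state()['wrist_force'],state()['joint_pos'].round(2),state()['grip_width'])
err(W([0,0,.096],0),QT)"
```

```text
[ 0.0005 -0.0044  0.1054] [ 0.53801324 -0.37777023 -0.02940162] [-0.47  0.22  0.23  2.27  0.63  0.21 -0.93] 1.001705044823175
shift [ 0.0045 -0.0006  0.0094] turn [-0.0011  0.0037 -0.0052]
```

Request:
carry_out(series=[[[0.0045,-0.0005,0.005,0,0.003,-0.005,0],[0,0,0.0044,0,0,0,0],[0,0,0,0,0,0,0],[0,0,0,0,0,0,0.4],[0,0,0,0,0,0,0.6],[0,0,0,0,0,0,1],[0,0,0,0,0,0,1],[0,0,0,0,0,0,1],[0,0,0,0,0,0,1],[0,0,0,0,0,0,1]]], force=60)

```text
clock: 11.02
position: [0.5732, 0.0435, 0.1555]
tcp_rot: [0.71, 0.656, 0.176, 0.19]
wrist_force: [-5.9, 1.4, 3.2]
grip_width: 0.412
```

```bash
python3 -c "
from h import *
print(cc(cur()[0],0),state()['wrist_force'],state()['joint_pos'].round(2),state()['grip_width'])
err(W([0,0,.096],0),QT)"
```

```text
[-0.0002  0.0014  0.0964] [-5.88761961  1.4044432   3.21667646] [-0.49  0.24  0.25  2.27  0.65  0.18 -0.96] 0.41160898131908663
shift [-0.0014  0.0002  0.0004] turn [-0.0007 -0.0011  0.0007]
```

Request:
carry_out(series=[[[0,0,-0.006,0,0,0,1],[0,0,-0.01,0,0,0,1],[0,0,-0.012,0,0,0,1],[0,0,-0.012,0,0,0,1],[0,0,-0.012,0,0,0,1],[0,0,-0.012,0,0,0,1],[0,0,-0.008,0,0,0,1],[0,0,0,0,0,0,1]]])

```text
clock: 11.68
position: [0.5372, 0.0462, 0.2188]
tcp_rot: [0.71, 0.655, 0.176, 0.19]
wrist_force: [0.7, 0.6, -7.1]
grip_width: 0.412
```

```bash
python3 -c "
from h import *
print(cc(cur()[0],0),state()['wrist_force'],state()['joint_pos'].round(2),state()['grip_width'])
M=np.array(QT.as_matrix());
QD=R.from_euler('z',-.0799)*R.from_matrix(np.array([[0,1,0],[1,0,0],[0,0,-1.]]))
p,q=cur()
p1=np.array([.50,.03,.35])
plan(p1,QD,10,1)
"
```

```text
[1.000e-04 1.200e-03 1.694e-01] [ 0.68153423  0.63318706 -7.11312439] [-0.45  0.07  0.14  2.25  0.52  0.37 -0.83] 0.41241121866961067
[-0.0019, 0.0035, -0.0132, 0.052, -0.0, 0.0, 1.0],
[-0.0019, 0.0028, -0.0133, 0.053, -0.0, 0.0, 1.0],
[-0.0019, 0.002, -0.0134, 0.052, -0.0, 0.0, 1.0],
[-0.0019, 0.0014, -0.0135, 0.053, -0.0, 0.0, 1.0],
[-0.0019, 0.0006, -0.0136, 0.052, -0.001, 0.0, 1.0],
[-0.0019, -0.0, -0.0136, 0.052, 0.0, 0.0, 1.0],
[-0.0019, -0.0008, -0.0136, 0.053, 0.0, 0.0, 1.0],
[-0.0019, -0.0015, -0.0135, 0.052, 0.0, 0.0, 1.0],
[-0.0019, -0.0022, -0.0135, 0.052, -0.0, 0.0, 1.0],
[-0.0019, -0.0028, -0.0133, 0.053, -0.0, 0.0, 1.0],
end [0.5  0.03 0.35] err [-0.  0. -0.]
```

Request:
carry_out(series=[[[-0.0019,0.0035,-0.0132,0.052,0,0,1],[-0.0019,0.0028,-0.0133,0.053,0,0,1],[-0.0019,0.002,-0.0134,0.052,0,0,1],[-0.0019,0.0014,-0.0135,0.053,0,0,1],[-0.0019,0.0006,-0.0136,0.052,0,0,1],[-0.0019,0,-0.0136,0.052,0,0,1],[-0.0019,-0.0008,-0.0136,0.053,0,0,1],[-0.0019,-0.0015,-0.0135,0.052,0,0,1],[-0.0019,-0.0022,-0.0135,0.052,0,0,1],[-0.0019,-0.0028,-0.0133,0.053,0,0,1]]])

```text
clock: 12.52
position: [0.501, 0.0297, 0.3493]
tcp_rot: [0.735, 0.679, -0.001, -0.001]
wrist_force: [0.7, -0.4, -7.2]
grip_width: 0.406
```

```bash
cat >> h.py <<'E'
QD=R.from_euler('z',-.0799)*R.from_matrix(np.array([[0,1,0],[1,0,0],[0,0,-1.]]))
E
python3 -c "
from h import *
print(state()['wrist_force'],state()['joint_pos'].round(2),state()['grip_width'],cur()[0])
QY=R.from_euler('z',-.30)*R.from_matrix(np.array([[0,1,0],[1,0,0],[0,0,-1.]]))
plan(np.array([.481,-.365,.30]),QY,18,1)
"
```

```text
[ 0.72841426 -0.44127089 -7.20503807] [-0.3   0.15  0.16  1.68 -0.03  1.32 -0.22] 0.406231033439408 [0.50095624 0.02973647 0.34930627]
[-0.0219, 0.0006, 0.0027, -0.0, 0.0, 0.012, 1.0],
[-0.022, 0.0009, 0.0028, -0.0, 0.0, 0.013, 1.0],
[-0.0219, 0.0012, 0.0027, -0.0, 0.0, 0.012, 1.0],
[-0.0219, 0.0015, 0.0027, -0.001, 0.0, 0.012, 1.0],
[-0.0219, 0.0017, 0.0028, 0.0, 0.0, 0.012, 1.0],
[-0.0219, 0.002, 0.0027, 0.0, 0.0, 0.013, 1.0],
[-0.0218, 0.0022, 0.0027, -0.0, 0.0, 0.012, 1.0],
[-0.0218, 0.0025, 0.0028, -0.0, 0.0, 0.012, 1.0],
[-0.0218, 0.0028, 0.0027, -0.0, 0.0, 0.012, 1.0],
[-0.0218, 0.0031, 0.0028, -0.001, 0.0, 0.013, 1.0],
[-0.0217, 0.0033, 0.0027, 0.0, 0.0, 0.012, 1.0],
[-0.0216, 0.0036, 0.0027, 0.0, 0.0, 0.012, 1.0],
[-0.0217, 0.0038, 0.0028, -0.0, 0.0, 0.012, 1.0],
[-0.0215, 0.0041, 0.0027, -0.0, 0.0, 0.013, 1.0],
[-0.0215, 0.0044, 0.0028, -0.0, 0.0, 0.012, 1.0],
[-0.0215, 0.0046, 0.0027, -0.001, 0.0, 0.012, 1.0],
[-0.0214, 0.0049, 0.0027, 0.0, 0.0, 0.013, 1.0],
[-0.0214, 0.0052, 0.0028, 0.0, 0.0, 0.012, 1.0],
end [ 0.481  -0.3651  0.3   ] err [-0.      0.0001  0.    ]
```

Request:
carry_out(series=[[[-0.012,0.0006,0.0027,0,0,0.012,1],[-0.022,0.0009,0.0028,0,0,0.013,1],[-0.0219,0.0012,0.0027,0,0,0.012,1],[-0.0219,0.0015,0.0027,0,0,0.012,1],[-0.0219,0.0017,0.0028,0,0,0.012,1],[-0.0219,0.002,0.0027,0,0,0.013,1],[-0.0218,0.0022,0.0027,0,0,0.012,1],[-0.0218,0.0025,0.0028,0,0,0.012,1],[-0.0218,0.0028,0.0027,0,0,0.012,1],[-0.0218,0.0031,0.0028,0,0,0.013,1]]])

```text
clock: 13.35
position: [0.49, -0.1816, 0.32]
tcp_rot: [0.775, 0.631, -0.0, 0.0]
wrist_force: [-0.1, 0.4, -7.3]
grip_width: 0.407
```

```bash
python3 -c "
from h import *
e=grab('side');f=e['frame'][200:384,130:450]
cv2.imwrite('pics/tray.png',cv2.resize(f,None,fx=2.5,fy=2.5,interpolation=cv2.INTER_CUBIC)[:,:,::-1])
print(state()['wrist_force'],state()['joint_pos'].round(2),state()['grip_width'],cur()[0])
QY=R.from_euler('z',-.30)*R.from_matrix(np.array([[0,1,0],[1,0,0],[0,0,-1.]]))
plan(np.array([.481,-.365,.26]),QY,10,1)
"
```

```text
[-0.33053245 -6.31738572 -7.82738234] [-0.01  0.2   0.34  1.7  -0.06  1.25  0.13] 0.4139666750864009 [ 0.48883396 -0.18689946  0.31963944]
[-0.0176, 0.0029, 0.006, 0.0, 0.0, 0.009, 1.0],
[-0.0175, 0.0032, 0.0061, 0.0, 0.001, 0.009, 1.0],
[-0.0175, 0.0032, 0.006, 0.0, 0.0, 0.009, 1.0],
[-0.0175, 0.0034, 0.006, 0.0, 0.001, 0.009, 1.0],
[-0.0174, 0.0036, 0.006, 0.0, 0.0, 0.009, 1.0],
[-0.0174, 0.0038, 0.006, 0.0, 0.0, 0.009, 1.0],
[-0.0174, 0.0038, 0.006, 0.0, 0.001, 0.009, 1.0],
[-0.0174, 0.0041, 0.006, 0.0, 0.0, 0.009, 1.0],
[-0.0173, 0.0042, 0.006, 0.0, 0.001, 0.009, 1.0],
[-0.0173, 0.0044, 0.0059, 0.0, 0.0, 0.009, 1.0],
end [ 0.481 -0.365  0.26 ] err [-0.  0. -0.]
```

View pics/tray.png

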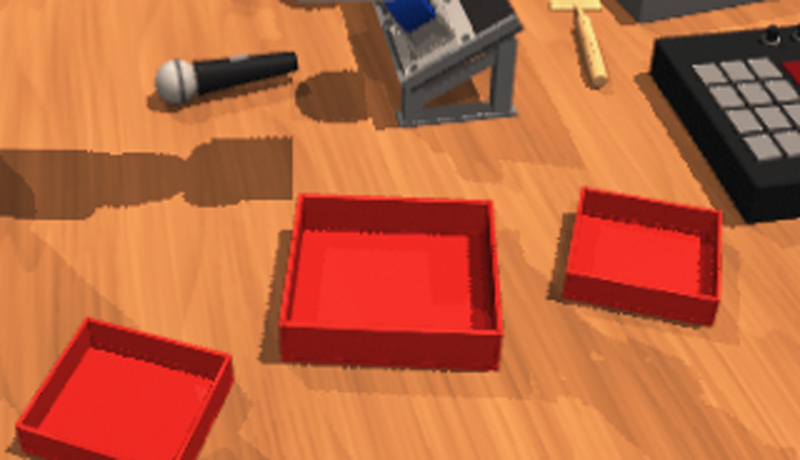

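The three red trays sit at about (182,358), (287,312) and (387,302) in the side view. The middle one is clearly the largest, measuring 176 x 158 mm in the top view against about 126 x 110 mm for the others, so it is the reject tray.

Request:
carry_out(series=[[[-0.0176,0.0029,0.006,0,0,0.009,1],[-0.0175,0.0032,0.006,0,0,0.009,1],[-0.0175,0.0032,0.006,0,0,0.009,1],[-0.0175,0.0034,0.006,0,0,0.009,1],[-0.0174,0.0036,0.006,0,0,0.009,1],[-0.0174,0.0038,0.006,0,0,0.009,1],[-0.0174,0.0038,0.006,0,0,0.009,1],[-0.0174,0.0041,0.006,0,0,0.009,1],[-0.0173,0.0042,0.006,0,0,0.009,1],[-0.0173,0.0044,0.006,0,0,0.009,1]]])

```text
clock: 14.23
position: [0.4834, -0.3589, 0.2597]
tcp_rot: [0.803, 0.596, -0.001, 0.0]
wrist_force: [0.4, 0.3, -7.3]
grip_width: 0.414
```

Request:
carry_out(series=[[[0,0,0,0,0,0,1],[0,0,0,0,0,0,1],[0,0,0,0,0,0,1]]])

```text
clock: 14.48
position: [0.484, -0.3572, 0.2605]
tcp_rot: [0.803, 0.597, -0.0, -0.001]
wrist_force: [-1.0, 0.2, -7.1]
grip_width: 0.412
```

```bash
python3 -c "
from h import *
a=grab('side','9');b=grab('top','9')
f=cv2.resize(a['frame'][170:360,200:370],(425,475));g=cv2.resize(b['frame'][120:240,290:400],(367,400));g=np.vstack([g,np.zeros((75,367,3),'uint8')])
cv2.imwrite('pics/hang.png',np.hstack([f,g])[:,:,::-1])
print(state()['wrist_force'],state()['joint_pos'].round(2),state()['grip_width'],cur()[0])
QY=R.from_euler('z',-.30)*R.from_matrix(np.array([[0,1,0],[1,0,0],[0,0,-1.]]))
err(np.array([.481,-.365,.13]),QY)
"
```

```text
[ 0.83437877  0.01007483 -6.78091794] [ 0.25  0.39  0.41  1.61 -0.16  1.18  0.41] 0.413261708473451 [ 0.48464683 -0.35657572  0.26126444]
shift [-0.0092 -0.0011  0.1313] turn [-0.0002 -0.0009  0.0091]
```

View pics/hang.png

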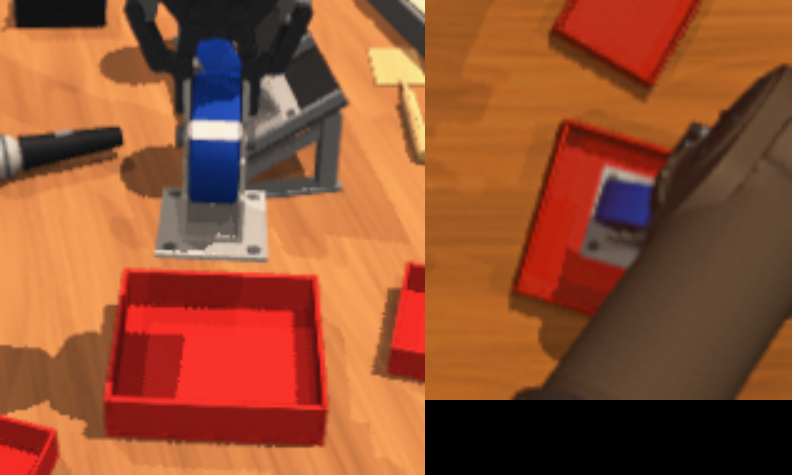

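Request:
carry_out(series=[[[-0.005,-0.001,0.012,0,0,0.004,1],[-0.004,0,0.02,0,0,0.004,1],[0,0,0.02,0,0,0,1],[0,0,0.02,0,0,0,1],[0,0,0.018,0,0,0,1],[0,0,0.015,0,0,0,1],[0,0,0.012,0,0,0,1],[0,0,0.012,0,0,0,1],[0,0,0.01,0,0,0,1],[0,0,0.005,0,0,0,1]]])

```text
clock: 15.42
position: [0.4806, -0.3652, 0.1161]
tcp_rot: [0.805, 0.594, -0.0, -0.001]
wrist_force: [-1.2, 0.7, -6.7]
grip_width: 0.412
```

Request:
carry_out(series=[[[0,0,0.003,0,0,0,1],[0,0,0,0,0,0,1],[0,0,0,0,0,0,1]]])

```text
clock: 15.67
position: [0.4812, -0.3658, 0.115]
tcp_rot: [0.805, 0.594, 0.0, 0.0]
wrist_force: [0.1, -1.4, -6.6]
grip_width: 0.411
```

```bash
python3 -c "
from h import *
QY=R.from_euler('z',-.30)*R.from_matrix(np.array([[0,1,0],[1,0,0],[0,0,-1.]]))
print(state()['wrist_force'],cur()[0])
err(np.array([.481,-.365,.101]),QY)
"
```

```text
[ 0.13246641 -1.36949711 -6.580071  ] [ 0.48123199 -0.3658338   0.11504644]
shift [ 0.0007 -0.0005  0.014 ] turn [ 0.0005 -0.0005  0.0002]
```

Request:
carry_out(series=[[[0,0,0.005,0,0,0,1],[0,0,0.004,0,0,0,1],[0,0,0.002,0,0,0,1],[0,0,0,0,0,0,1],[0,0,0,0,0,0,1]]])

```text
clock: 16.08
position: [0.481, -0.3671, 0.1043]
tcp_rot: [0.805, 0.593, 0.0, 0.001]
wrist_force: [-0.7, -1.9, -1.2]
grip_width: 0.414
```

Request:
carry_out(series=[[[0,0,0.0015,0,0,0,1],[0,0,0,0,0,0,1],[0,0,0,0,0,0,1]]])

```text
clock: 16.33
position: [0.4809, -0.3677, 0.1033]
tcp_rot: [0.805, 0.593, -0.0, 0.001]
wrist_force: [-2.7, -4.3, 2.5]
grip_width: 0.411
```

Request:
carry_out(series=[[[0,0,0.001,0,0,0,1],[0,0,0,0,0,0,1]]])

```text
clock: 16.5
position: [0.4812, -0.3676, 0.1022]
tcp_rot: [0.805, 0.593, 0.0, 0.001]
wrist_force: [-2.4, -5.1, 2.9]
grip_width: 0.414
```

Request:
carry_out(series=[[[0,0,0.001,0,0,0,1],[0,0,0,0,0,0,1]]])

```text
clock: 16.67
position: [0.4812, -0.3676, 0.1012]
tcp_rot: [0.805, 0.593, 0.0, 0.001]
wrist_force: [-1.9, -5.3, 2.0]
grip_width: 0.414
```

Request:
carry_out(series=[[[0,0,0.001,0,0,0,1],[0,0,0,0,0,0,1]]])

```text
clock: 16.83
position: [0.481, -0.3683, 0.1007]
tcp_rot: [0.805, 0.593, -0.0, 0.002]
wrist_force: [-4.8, -5.7, 5.8]
grip_width: 0.411
```

Request:
carry_out(series=[[[0,0,0,0,0,0,0.5],[0,0,0,0,0,0,0.4],[0,0,0,0,0,0,0],[0,0,0,0,0,0,0],[0,0,0,0,0,0,0],[0,0,0,0,0,0,0],[0,0,0,0,0,0,0]]])

```text
clock: 17.42
position: [0.481, -0.3654, 0.099]
tcp_rot: [0.805, 0.594, 0.0, -0.0]
wrist_force: [0.1, -0.8, -0.3]
grip_width: 0.998
```

Request:
carry_out(series=[[[0,0,-0.01,0,0,0,0],[0,0,-0.02,0,0,0,0],[0,0,-0.03,0,0,0,0],[0,0,-0.035,0,0,0,0],[0,0,-0.035,0,0,0,0],[0.02,-0.03,-0.03,0,0,0,0],[0.02,-0.035,-0.01,0,0,0,0],[0.02,-0.035,0,0,0,0,0],[0,-0.03,0,0,0,0,0],[0,0,0,0,0,0,0]]])

```text
clock: 18.25
position: [0.372, -0.2711, 0.2666]
tcp_rot: [0.805, 0.593, 0.001, -0.001]
wrist_force: [-0.3, -0.6, 0.0]
grip_width: 0.998
```

```bash
python3 -c "
from h import *
print(state()['wrist_force'],cur()[0],state()['grip_width'],state()['clock'])
a=grab('side','F');b=grab('top','F')
f=cv2.resize(a['frame'][120:360,190:400],(438,500));g=cv2.resize(b['frame'][100:240,150:400],(360,202));g=np.vstack([g,np.zeros((298,360,3),'uint8')])
cv2.imwrite('pics/fin.png',np.hstack([f,g])[:,:,::-1])
c=np.array([.4813,-.3647]);
print('expected axle heads/top px side',proj(a,[*c,.133]),'plate',proj(a,[*c,.009]),'top',proj(b,[*c,.133]))
"
```

```text
[-0.30206363 -0.57963283  0.04855103] [ 0.37198559 -0.27106092  0.26659978] 0.9983888407111443 18.25
expected axle heads/top px side [284.52929565 271.1262664 ] plate [283.73704654 314.05217809] top [352.5477034 186.4711218]
```

View pics/fin.png

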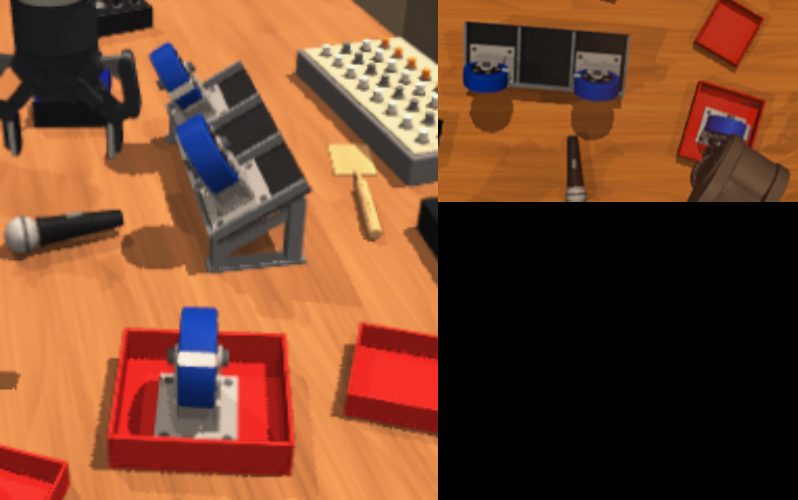

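```bash
python3 -c "
from h import *
a=load('top')['frame'];b=cv2.imread('pics/topF.png')[:,:,::-1]
g=lambda f:cv2.cvtColor(np.ascontiguousarray(f),cv2.COLOR_RGB2GRAY)
for yb in(.12,-.12):
    u,v=proj(load('top'),W([.035,0,.004],yb)).round().astype(int)
    m=cv2.matchTemplate(g(b)[v-16:v+11,u-26:u+27],g(a)[v-8:v+3,u-18:u+19],cv2.TM_CCOEFF_NORMED);print(cv2.minMaxLoc(m)[1::2],'expect (8,8)')
print(cur()[0],state()['qvel'].round(3).max());manip.job_done()"
```

```text
(0.9802125692367554, (8, 9)) expect (8,8)
(0.9994426369667053, (8, 8)) expect (8,8)
[ 0.37635665 -0.27283685  0.26697545] 0.045
the job is handed in; nothing more can be done
```

I flicked all three wheels where they stood. The left and right wheels kept coasting, with the stripe still moving from frame to frame. The middle one turned roughly 0.7 rad and stopped dead as the finger left it, so that is the castor that binds. The left wheel's first flick was weak, so I gave it a second in the same direction, and it went well past 1 rad.

I gripped the middle castor across its wheel, lifted it out, turned it upright and set it down in the largest of the three red trays. The job was handed in at about 18 s.

- **Binding castor:** the last picture shows it standing upright on its plate, about 4 mm from the tray centre. As it touched down it pushed sideways with about 5 N, probably settling level from a slight tilt. It looked level after release.
- **Free castors:** both still stand in their bays. Compared with the start, the top view shows no shift for the right one and about 1 pixel (roughly 3 mm) for the left one, well inside 20 mm.
- **Bystanders:** I did not measure these. The microphone looks unmoved. The interface box is mostly hidden behind the gripper in the last picture, but the arm only passed well above it at the start.
- **Robot:** the gripper was open and clear of everything, with wrist force near zero. A small joint speed (0.045 rad/s) remained at the last reading.

No check failed.

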